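# Tip the receipt book out into the catch tray

## Task

Slide the shallow grey catch tray along the desk, without lifting it, onto the dark mat at the mouth of the tipping tray, centred and square to it with its open end towards the stand. Then push the tipping tray's handle bar over until the tray is tipped about 40 degrees (never past 50), hold it there for a second so that the receipt book slides down into the catch tray, and push the tray back until it is fully level. Do not touch the book, leave the catch tray parked with the book lying flat in it, and leave the other things on the desk where they are.

Things in the scene. Friction and masses are not known exactly. Their poses are not given: they have to be found in the camera images.
- stand: Fixed stand: base plate 135 x 190 x 8 mm and two grey cheek plates, 162 mm over them, 116 mm tall. Origin on the desk under the tray's hinge axis (110 mm up); z up; -x points out of the tray's mouth to the mat; y along the axis. A thin dark strip on each cheek's outer face slopes down to the mouth at 40 degrees: the tray's side walls are parallel to it at 40 degrees.
- tip_tray (a joint): Tipping angle of the aluminium tray, rad: 0 = level on its stop (start), grows as the mouth goes down, at most 1.05. Stiff hinge: it stays where left (4 to 6 N at the bar moves it). Floor 200 mm (100 mm either side of the axis along the stand's x) x 116 mm, its upper face level with the axis; side walls 40 mm, rear (+x) wall 50 mm high, no wall at the mouth (-x).
- bar (a point): Middle of the tray's handle bar: round steel, 12 mm thick, 120 mm wide along the stand's y, on two uprights. Tray level: 30 mm behind (+x) the hinge axis and 130 mm above it (240 mm above the desk). It turns about the axis with the tray: at 40 degrees it lies 61 mm in front (-x) of the axis and 119 mm above it.
- mat_centre (a point): Point on the desk where the centre of the catch tray belongs, 160 mm in front (-x) of the stand's origin, and centre of a dark flat fixed mat (220 x 190 mm) that reaches a little under the tipping tray's mouth.
- catch_tray: Loose shallow grey plastic tray, 200 mm long (x), 162 mm wide (y), 0.4 kg. Origin at the centre of its underside, z up. Floor 4 mm thick; side walls 6 mm thick, 20 mm high; closed end at -x with a wall 10 mm thick (x = -100 to -90 mm), 28 mm high; the +x end is open and belongs towards the stand. Parked, its axes are parallel to the stand's.
- book: Receipt book with stiff glossy brown card covers and a grey spine, 120 (x) x 90 (y) x 16 mm, 0.18 kg, lying in the tipping tray at the start. Origin at the centre of its underside. It slides out by itself when the tray is tipped.
- mouse: Bystander, not to be moved: black computer mouse, 105 x 60 x 30 mm. Origin at the centre of its underside.
- calculator: Bystander, not to be moved: grey desk calculator lying flat, 145 x 85 x 16 mm. Origin at the centre of its underside.
- stamp: Bystander, not to be moved: dark wooden hand stamp standing upright, 52 mm across, 90 mm tall. Origin at the centre of its underside.
- stapler: Bystander, not to be moved: black stapler, 140 x 36 x 50 mm. Origin at the centre of its underside.
- mug: Bystander, not to be moved: white mug, 80 mm across, 95 mm tall. Origin at the centre of its underside.
- tumbler: Bystander, not to be moved: white tumbler, 76 mm across, 150 mm tall. Origin at the centre of its underside.
- tape: Bystander, not to be moved: black tape dispenser with a clear roll, 150 x 55 mm, 86 mm tall. Origin at the centre of its underside.
Mind the look-alikes: they are no part of the job. There is more than one size of the book; the one meant has the size given above.

How it is judged:
On the way, in this order (a step that is already met when the one before it is completed fails the run):
1. the catch tray is parked on the mat (horizontal distance between catch_tray and mat_centre below 0.018 m and angle between the x axis of catch_tray and the x axis of stand, either way round below 0.14 rad), for 0.3 s.
2. the tipping tray is held tipped at about 40 degrees (value of joint tip_tray between 0.6 and 0.8 rad), for 0.7 s.
3. the tipping tray is back level (value of joint tip_tray below 0.04 rad), for 0.2 s.
At the end, for the whole second after the job is handed in: The tipping tray is level (within 0.04 rad), the catch tray lies parked on the mat (its centre within 30 mm of the mat's centre point, square within 0.17 rad), and the book lies flat and at rest on the catch tray's floor, right inside it (it may overhang the open end by up to 10 mm) (value of joint tip_tray below 0.04 rad and horizontal distance between catch_tray and mat_centre below 0.03 m and angle between the x axis of catch_tray and the x axis of stand, either way round below 0.17 rad and x of book in the frame of catch_tray between -0.045 and 0.05 m and y of book in the frame of catch_tray between -0.04 and 0.04 m and z of book in the frame of catch_tray below 0.01 m and angle between book's own z axis and vertical below 0.1 rad and linear speed of each of book, catch_tray below 0.02 m/s); the robot touches nothing.
It fails at once if the tipping tray is tipped past 50 degrees (value of joint tip_tray above 0.88 rad).
It fails at once if the catch tray is lifted off the desk or tipped up (height (world z) of catch_tray above 0.015 m or angle between catch_tray's own z axis and vertical above 0.12 rad).
It fails at once if the robot touches the book (contact force between any of the fingers, the arm and book above 0.5 N).
It fails at once if a bystander is moved by more than 30 mm (distance of any of mouse, calculator, stamp, stapler, mug, tumbler, tape from where it was at the start of the episode above 0.03 m).
It also fails if it takes over 61 s, if anything falls off the work surface, if the arm or the gripper's body presses on something with over 40 N, if the wrist force passes 120 N, or if a joint passes its speed limit or range.

## Robot

A 6-joint arm with a two-finger parallel gripper is mounted at the origin on the work surface. World frame = base frame: x ahead of the robot, y to its left, z up, the work surface at z = 0. Lengths are in m, angles in rad, forces in N, time in s.
With the tool pointing down it reaches from about 0.325 to 1 m from the base axis. Payload 5.1 kg.
Tool frame: the origin (TCP) lies on the centre line of the jaws, within the pads' length; the fingertips stand 25 mm ahead of it and the grasp point (between the pads) lies 6 mm ahead of it; z points along the fingers, y is the line along which they close (so a half turn about z gives the same grasp; the last joint's range is limited). The gripper opens to 85 mm and grips with 20 to 120 N. Pads are 22 mm wide; open, the fingers measure 114 mm over their backs; the gripper's body (76 mm by 85 mm) begins 54 mm behind the grasp point. The pads swing forward as they close: fully open they stand 13 mm farther back than shut.
Start: joints at [-1.396, 0.124, 1.65, -0, 1.367, -0.083], TCP at [0.166, -0.629, 0.22] pointing down, gripper open.
Joint ranges: [-2.61, 2.61], [-1.02, 2.33], [0.03, 2.71], [-1.35, 4.49], [0.32, 2.68], [-2.91, 2.91]. Speed limits (rad/s): [2.57, 2.57, 3.14, 3.14, 3.14, 3.14].

## Interface

Orientations are given as [roll, pitch, yaw] about the fixed x, y, z axes, in that order (R = Rz(yaw) Ry(pitch) Rx(roll)).
In Python, from station import bot gives the robot as it stands.
- The arm moves only by the tool jog_arm, never from a script. Its argument "steps" is text: rows parted by semicolons, each of 4 numbers parted by spaces: the shift along the world's x, y, z in cm, then the turn about the world's z in degrees. A call has exactly 8 rows; each row shifts and turns the commanded pose from where the row before left it; what a row does not reach is not made up. A row lasts 1/12 s, in which the tool goes at most 41.7 mm and 7.16 degrees, less where a joint would pass 70% of its speed; a pose out of reach is approached as far as the arm can. A call with a gripper value outside its range is refused whole. "grip" is the finger opening in cm, from 0 to 8.54, set as the call begins (left out, the last holds). The fingers move at their own pace and stop on an object; "grip_force" is the grip in N (left out, the last holds). Time passes only in rows, so rows that do not move let the fingers close, or fill a call up. It gives the time, the measured TCP pose, the force, the opening and the grip force at its end, in the units of the state.
- bot.observe(): the state, without advancing time (a new reading comes with each control period).
- bot.grab_frame(name): name is "scene" or "top" or "wrist"; returns the picture (384x512x3 uint8, red, green, blue); there is no depth.
- bot.calibration(name): a dict with "fx", "fy", "cx", "cy" (pixels), "world_to_cam" (4x4, takes a point from world to camera coordinates); the wrist camera has in their place "T_tool_cam" (4x4, takes a point from camera to tool coordinates, whose origin is the TCP and whose axes are the flange's). Camera axes: x right, y up, looking along -z (the intrinsics and any distortion apply to the point x, -y, -z); pixel columns grow to the right and rows downward; lengths in m; the calibration is good to about 2 mm. A picture is of the moment at which its call begins: read the wrist's pose just before it. calibration takes no time and is no camera call.
- bot.hand_in(): hands the job in; it is judged then, once.
The state is a dict: "t": time; "joints": joint angles; "qvel": joint speeds; "tau": joint torques, N m; "eef_pos": TCP position; "tcp_rot": TCP orientation; "force": force on the tool from outside, world axes, zero at the start; "ft_torque": the same for the moment, N m; "width": finger opening in m; "gripper_force": force on a finger pad.
Only numpy, scipy, OpenCV 4.12 (cv2) and the standard library are available. Lean on these libraries where they do the work, as an engineer would, in place of code of your own. Each camera call takes 0.05 s, during which the arm holds its last target. There are 200 camera calls.

## Working session

There is one attempt and no reset: what is moved stays moved. The work goes in short steps, Python scripts to look and compute and a tool call to move; the robot and the scene stay as the last step left them, time stands still between calls to the robot, and variables do not carry over. Pictures are saved under pics/ and viewed, at most 11 in all, crops included, and the job is handed in when it is done.

Besides the shell and the picture viewer there is one more tool, called after "Call:" as name(argument=value, ...), one argument or row to a line, values as JSON. jog_arm: Moves the arm, as the interface text tells. Its arguments: {"type":"object","properties":{"steps":{"type":"string"},"grip":{"type":"number"},"grip_force":{"type":"number"}},"required":["steps"]}

```bash
mkdir -p pics; cat > h.py <<'E'
import numpy as np, cv2
from station import bot
def ray(cal,u,v):
    W=np.linalg.inv(cal["world_to_cam"]); d=np.array([(u-cal["cx"])/cal["fx"],-(v-cal["cy"])/cal["fy"],-1.])
    return W[:3,3],W[:3,:3]@d
def onz(cal,u,v,z):
    o,d=ray(cal,u,v); return o+d*(z-o[2])/d[2]
def proj(cal,p):
    c=cal["world_to_cam"]@np.append(p,1); return cal["cx"]+cal["fx"]*c[0]/-c[2], cal["cy"]-cal["fy"]*c[1]/-c[2]
E
python3 - <<'E'
from h import *
for n in("scene","top"):
    f=bot.grab_frame(n); cv2.imwrite(f"pics/{n}0.png",f[:,:,::-1]); 
    c=bot.calibration(n); print(n,{k:(v if np.isscalar(v) else np.round(v,3).tolist()) for k,v in c.items()})
print(bot.observe())
E
```

```text
scene {'fx': 385.9171624936945, 'fy': 385.9171624936945, 'cx': 253.52169661022418, 'cy': 186.17021879965066, 'world_to_cam': [[0.306, 0.952, -0.007, -0.216], [-0.515, 0.171, 0.84, 0.11], [0.801, -0.254, 0.542, -1.759], [0.0, 0.0, 0.0, 1.0]]}
top {'fx': 431.0583478113926, 'fy': 431.0583478113926, 'cx': 257.24816428632806, 'cy': 194.33659816410292, 'world_to_cam': [[-0.022, -1.0, 0.022, 0.055], [0.987, -0.018, 0.16, -0.517], [-0.159, 0.025, 0.987, -1.335], [0.0, 0.0, 0.0, 1.0]]}
{'t': 0.1, 'joints': array([-1.39560040e+00,  1.24449109e-01,  1.65157826e+00, -1.30297395e-05,
        1.36750140e+00, -8.25992059e-02]), 'qvel': array([ 6.03140873e-04, -4.27946236e-04, -2.70600494e-03,  1.17501166e-04,
        2.37886701e-04,  9.15141230e-05]), 'tau': array([ 1.97840786e-04, -4.24932039e+01, -3.66655004e+01, -1.51709224e-05,
        3.98267483e-03,  1.10155631e-05]), 'eef_pos': array([ 0.16558221, -0.62794345,  0.21854587]), 'tcp_rot': array([-3.13966209e+00, -1.47026583e-04,  2.57797631e-01]), 'force': array([-0.12386258, -0.19404962,  0.73466843]), 'ft_torque': array([-0.02089269, -0.01882216,  0.04547428]), 'gripper_force': 0.0, 'width': 0.08538362099702301}
```

View pics/top0.png

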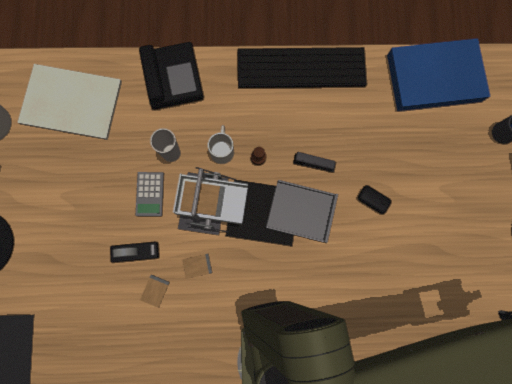

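View pics/scene0.png

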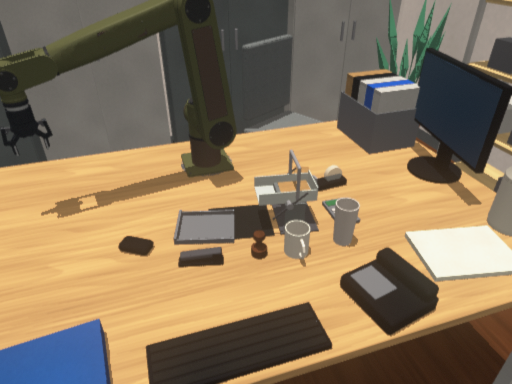

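The top view shows the tipping tray at about (210,200) with its mouth to the right. The mat is at (262,212), the catch tray at (302,211) and already partly over the mat, and loose brown look-alike books lie at (197,266) and (155,291). The calculator is at (150,194), tumbler at (165,145), mug at (221,147), stamp at (258,156), stapler at (315,162), mouse at (374,200) and tape dispenser at (135,252). Next is a close crop to check these choices.

```bash
python3 - <<'E'
from h import *
f=cv2.imread("pics/top0.png"); cv2.imwrite("pics/c1.png",cv2.resize(f[165:255,165:345],None,fx=4.4,fy=4.4,interpolation=cv2.INTER_CUBIC))
E
```

```text
(no output)
```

View pics/c1.png

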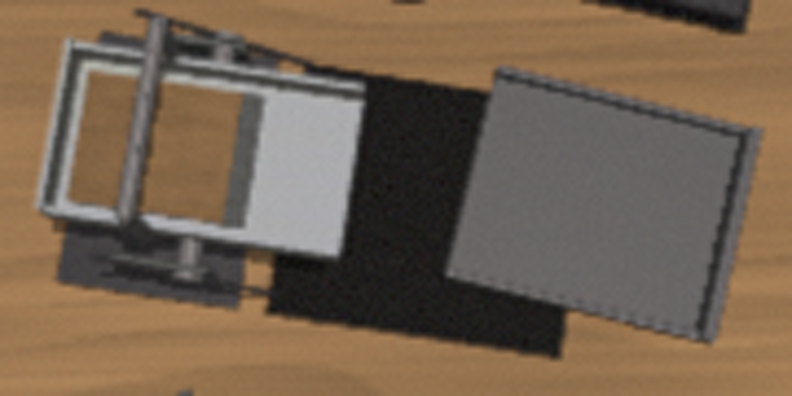

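The crop confirms it: the brown book with a grey spine lies in the aluminium tray. The catch tray's closed end is on the right at (735,235) and its open end faces the stand. The mat's lower corners are at (268,313) and (560,355).

```bash
cat >> h.py <<'E'
def cp(x,y): return 165+(x+.5)/4.4-.5,165+(y+.5)/4.4-.5
E
python3 - <<'E'
from h import *
c=bot.calibration("top")
P={"matBL":(268,313,0.001),"matBR":(560,355,.001),"matTa":(315,65,.001),"matTb":(488,90,.001),
"mouthT":(365,90,.15),"mouthB":(342,257,.11),"rearT":(70,40,.16),"rearB":(40,212,.16),"barT":(156,16,.246),"barB":(125,222,.246),
"ctOT":(500,68,.02),"ctET":(760,130,.028),"ctEB":(712,342,.028),"ctOB":(448,275,.004),"bookTL":(80,70,.126),"bookTR":(262,95,.126),"bookBR":(245,228,.126),"bookBL":(68,207,.126),"baseBL":(57,280,.008),"baseBR":(238,305,.008)}
Q={k:onz(c,*cp(a,b),z) for k,(a,b,z) in P.items()}
for k,v in Q.items(): print(k,v.round(4))
def L(a,b): d=Q[b]-Q[a]; print(a,b,"len",np.hypot(*d[:2]).round(4),"dir",np.degrees(np.arctan2(d[1],d[0])).round(2))
for a,b in [("matBL","matBR"),("matTa","matTb"),("mouthB","mouthT"),("rearB","rearT"),("barB","barT"),("ctOT","ctET"),("ctOB","ctEB"),("ctEB","ctET"),("ctOB","ctOT"),("bookTL","bookTR"),("bookBR","bookTR"),("baseBL","baseBR")]: L(a,b)
E
```

```text
matBL [0.3907 0.1487 0.001 ]
matBR [ 0.3556 -0.065   0.001 ]
matTa [0.5756 0.1116 0.001 ]
matTb [ 0.5542 -0.0177  0.001 ]
mouthT [0.5285 0.0749 0.15  ]
mouthB [0.4206 0.0926 0.11  ]
rearT [0.5639 0.2703 0.16  ]
rearB [0.4493 0.2891 0.16  ]
barT [0.5598 0.2039 0.246 ]
barB [0.4317 0.2228 0.246 ]
ctOT [ 0.5672 -0.0258  0.02  ]
ctET [ 0.5158 -0.2153  0.028 ]
ctEB [ 0.3615 -0.1724  0.028 ]
ctOB [0.4157 0.0159 0.004 ]
bookTL [0.5502 0.2686 0.126 ]
bookTR [0.5307 0.145  0.126 ]
bookBR [0.4399 0.1573 0.126 ]
bookBL [0.4564 0.2761 0.126 ]
baseBL [0.4175 0.3021 0.008 ]
baseBR [0.3966 0.1702 0.008 ]
matBL matBR len 0.2166 dir -99.34
matTa matTb len 0.1311 dir -99.39
mouthB mouthT len 0.1093 dir -9.29
rearB rearT len 0.1162 dir -9.33
barB barT len 0.1295 dir -8.41
ctOT ctET len 0.1963 dir -105.17
ctOB ctEB len 0.196 dir -106.06
ctEB ctET len 0.1601 dir -15.51
ctOB ctOT len 0.1571 dir -15.41
bookTL bookTR len 0.1251 dir -98.98
bookBR bookTR len 0.0916 dir -7.72
baseBL baseBR len 0.1335 dir -99.02
```

Measured: the stand's x axis points at 80.7°, the mat centre is at (0.467, 0.0265) and the stand origin at (0.493, 0.184). The bar, at (0.496, 0.213), agrees with that. The catch tray is centred at (0.465, -0.099) with its axis at 74.4°. It has to move 126 mm in +y and turn +6.3°. I'll grip its end wall at (0.439, -0.191) with a yaw of -15.6° and drag it.

Call:
jog_arm(
  steps="1.7 2.7 0 -1.9;1.7 2.7 0 -1.9;1.7 2.7 0 -1.9;1.7 2.7 0 -1.9;1.7 2.7 0 -1.9;1.7 2.7 0 -1.9;1.7 2.7 0 -1.9;1.7 2.7 0 -1.9",
  grip=6,
)

```text
t: 0.77
eef_pos: [0.3021, -0.4109, 0.2192]
tcp_rot: [-3.141, 0.0, -0.009]
force: [0.3, -0.9, -0.1]
width: 0.0601
gripper_force: 0.0
```

Call:
jog_arm(
  steps="1.7 2.7 -1 -1.9;1.7 2.7 -1 -1.9;1.7 2.7 -1 -1.9;1.7 2.7 -1 -1.9;1.7 2.7 -1 -1.9;1.7 2.7 -1 -1.9;1.7 2.7 -1 -1.9;1.7 2.7 -1 -1.9",
)

```text
t: 1.43
eef_pos: [0.438, -0.1949, 0.1389]
tcp_rot: [-3.142, 0.0, -0.275]
force: [0.3, 0.1, -0.4]
width: 0.0602
gripper_force: 0.0
```

```bash
python3 - <<'E'
from h import *
s=bot.observe(); print(s["t"],s["eef_pos"].round(4),np.degrees(s["tcp_rot"]).round(2),s["force"].round(1),s["width"])
f=bot.grab_frame("wrist"); cv2.imwrite("pics/w1.png",f[:,:,::-1])
f=bot.grab_frame("scene"); cv2.imwrite("pics/s1.png",f[:,:,::-1])
E
```

```text
1.4333 [ 0.438  -0.1949  0.1389] [-1.800e+02  2.000e-02 -1.573e+01] [ 0.3  0.1 -0.4] 0.060248148289296914
```

View pics/w1.png

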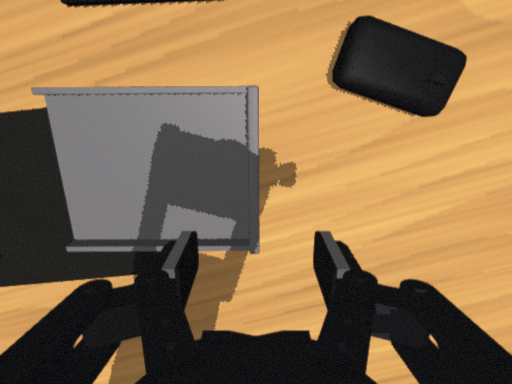

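The wrist view shows the end wall vertical at column 250, between the fingers and parallel to them. Descending to grip.

Call:
jog_arm(
  steps="0.1 0.4 -1.5 0;0 0 -1.5 0;0 0 -1.5 0;0 0 -1.5 0;0 0 -1.5 0;0 0 -1.2 0;0 0 -0.7 0;0 0 -0.5 0",
)

```text
t: 2.2
eef_pos: [0.4381, -0.1925, 0.0397]
tcp_rot: [-3.141, 0.001, -0.273]
force: [-0.4, -0.9, 0.1]
width: 0.0599
gripper_force: 0.0
```

Call:
jog_arm(
  steps="0 0 0 0;0 0 0 0;0 0 0 0;0 0 0 0;0 0 0 0;0 0 0 0;0 0 0 0;0 0 0 0",
  grip=0,
  grip_force=40,
)

```text
t: 2.87
eef_pos: [0.4388, -0.1926, 0.0409]
tcp_rot: [3.142, -0.0, -0.273]
force: [0.1, 0.2, 0.4]
width: -0.0002
gripper_force: 0.0
```

```bash
python3 - <<'E'
from h import *
w=bot.grab_frame("wrist"); t=bot.grab_frame("top")
b=cv2.resize(t[150:270,190:390],(800,480),interpolation=cv2.INTER_CUBIC)
a=np.zeros((600,800,3),np.uint8); a[:300,:400]=cv2.resize(w,(400,300)); a[300:,:]=b[90:390]
s=bot.grab_frame("scene"); a[:300,400:]=cv2.resize(s[160:280,120:280],(400,300),interpolation=cv2.INTER_CUBIC)
cv2.imwrite("pics/m1.png",a[:,:,::-1])
print({k:np.round(v,3).tolist() for k,v in bot.calibration("wrist").items()})
E
```

```text
{'fx': 296.251, 'fy': 296.251, 'cx': 255.419, 'cy': 185.742, 'T_tool_cam': [[-0.0, 0.955, 0.296, 0.076], [1.0, -0.0, 0.002, -0.001], [0.002, 0.296, -0.955, -0.154], [0.0, 0.0, 0.0, 1.0]]}
```

View pics/m1.png

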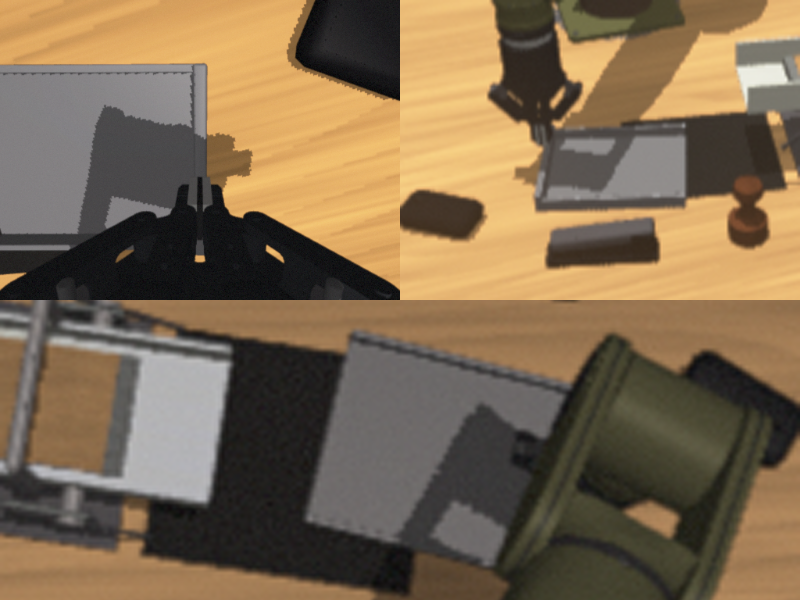

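```bash
cat >> h.py <<'E'
from scipy.spatial.transform import Rotation as R
def won(cal,pos,rpy,u,v,z):
    T=np.eye(4);T[:3,:3]=R.from_euler("xyz",rpy).as_matrix();T[:3,3]=pos
    return onz(dict(cal,world_to_cam=np.linalg.inv(T@cal["T_tool_cam"])),u,v,z)
E
python3 - <<'E'
from h import *
w=bot.calibration("wrist")
for u,v,z in[(258,88,.028),(258,251,.028),(36,91,.02),(68,249,.02)]: print(won(w,[.438,-.1949,.1389],[-np.pi,0,np.radians(-15.73)],u,v,z).round(4))
s=bot.observe()
for u,v,z in[(265,83,.028),(248,83,.028)]: print("now",won(w,s["eef_pos"],s["tcp_rot"],u,v,z).round(4))
from h import proj
c=bot.calibration("scene"); p=s["eef_pos"]; 
for z in(.0,.015,.028):
  u,v=proj(c,[p[0],p[1],z]); print(z,400+(u-120)*2.5,(v-160)*2.5)
E
```

```text
[ 0.5152 -0.2174  0.028 ]
[ 0.3654 -0.1756  0.028 ]
[ 0.5659 -0.0292  0.02  ]
[0.4164 0.0141 0.02  ]
now [ 0.5159 -0.218   0.028 ]
now [ 0.5183 -0.2093  0.028 ]
0.0 545.9150074675294 171.24108262895072
0.015 544.7117605674514 162.87908169088843
0.028 543.657159274709 155.55009792320035
```

Two readings agree: the closed tips are right over the wall, but the pictures put them at about z = 0.04, higher than the spec suggests. They shut above the wall. I'll open and go lower in small steps.

Call:
jog_arm(
  steps="0 0 0 0;0 0 0 0;0 0 0 0;0 0 0 0;0 0 -0.4 0;0 0 -0.4 0;0 0 -0.4 0;0 0 0 0",
  grip=4,
)

```text
t: 3.68
eef_pos: [0.4378, -0.192, 0.0274]
tcp_rot: [-3.141, 0.002, -0.273]
force: [-0.4, 0.2, -0.7]
width: 0.04
gripper_force: 0.0
```

Call:
jog_arm(
  steps="0 0 0 0;0 0 0 0;0 0 0 0;0 0 0 0;0 0 0 0;0 0 0 0;0 0 0 0;0 0 0 0",
  grip=0,
)

```text
t: 4.35
eef_pos: [0.4387, -0.1925, 0.0288]
tcp_rot: [3.142, -0.0, -0.273]
force: [-0.6, 0.5, -0.2]
width: -0.0002
gripper_force: 0.0
```

Call:
jog_arm(
  steps="0 0 0 0;0 0 0 0;0 0 0 0;0 0 0 0;0 0 -0.4 0;0 0 -0.4 0;0 0 0 0;0 0 0 0",
  grip=4,
)

```text
t: 5.02
eef_pos: [0.4382, -0.1923, 0.0201]
tcp_rot: [-3.141, 0.001, -0.273]
force: [-0.7, -0.0, 0.4]
width: 0.0397
gripper_force: 0.0
```

```bash
python3 - <<'E'
from h import *
w=bot.grab_frame("wrist"); t=bot.grab_frame("top"); s=bot.grab_frame("scene")
b=cv2.resize(s[190:270,155:255],(800,600),interpolation=cv2.INTER_CUBIC)
b[:300,:400]=cv2.resize(w,(400,300))
cv2.imwrite("pics/m2.png",b[:,:,::-1]); print(bot.observe()["eef_pos"],bot.observe()["force"])
E
```

```text
[ 0.4387285  -0.19252725  0.02071182] [0.8940933  0.0816379  1.00723226]
```

View pics/m2.png

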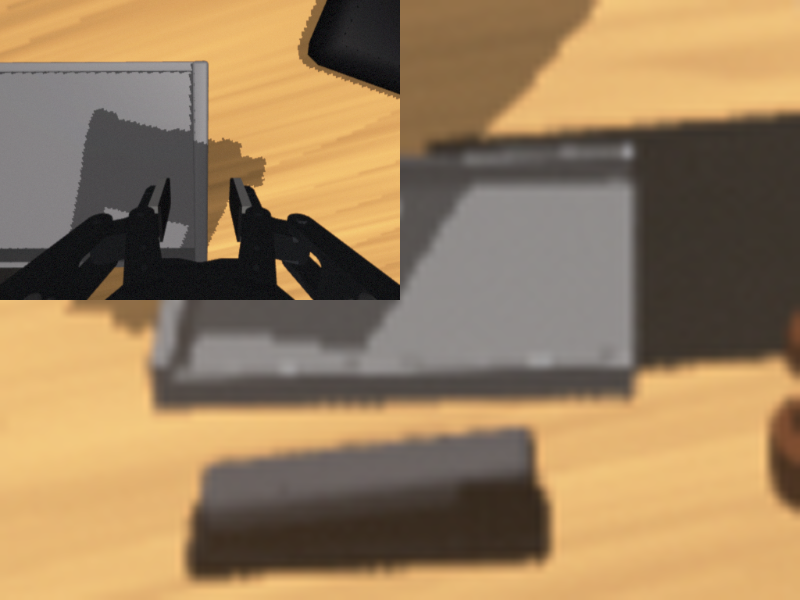

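Call:
jog_arm(
  steps="0 0 -0.3 0;0 0 -0.3 0;0 0 -0.2 0;0 0 0 0;0 0 0 0;0 0 0 0;0 0 0 0;0 0 0 0",
)

```text
t: 5.83
eef_pos: [0.4388, -0.1926, 0.0129]
tcp_rot: [3.142, -0.0, -0.273]
force: [0.5, -0.7, 0.8]
width: 0.0406
gripper_force: 0.0
```

Call:
jog_arm(
  steps="0 0 0 0;0 0 0 0;0 0 0 0;0 0 0 0;0 0 0 0;0 0 0 0;0 0 0 0;0 0 0 0",
  grip=0,
)

```text
t: 6.5
eef_pos: [0.4388, -0.1926, 0.0129]
tcp_rot: [3.141, -0.0, -0.273]
force: [-0.9, 0.1, 3.0]
width: 0.0079
gripper_force: 39.2
```

Gripped at 39 N. Now I drag it +1.24 cm in x and +12.35 cm in y, turning +6.3°.

Call:
jog_arm(
  steps="0.1 0.4 0 0.3;0.1 0.8 0 0.5;0.1 0.9 0 0.5;0.1 0.9 0 0.5;0.1 0.9 0 0.5;0.1 0.9 0 0.5;0.1 0.9 0 0.5;0.1 0.9 0 0.5",
)

```text
t: 7.17
eef_pos: [0.4469, -0.1255, 0.0129]
tcp_rot: [3.141, -0.0, -0.205]
force: [1.2, -3.3, 2.5]
width: 0.008
gripper_force: 39.6
```

Call:
jog_arm(
  steps="0.1 0.9 0 0.5;0.1 0.9 0 0.5;0.1 0.9 0 0.5;0.1 0.9 0 0.5;0.0 0.9 0 0.3;0.0 0.9 0 0.2;0 0.3 0 0;0 0 0 0",
)

```text
t: 7.83
eef_pos: [0.4508, -0.0682, 0.0129]
tcp_rot: [-3.14, 0.0, -0.162]
force: [-0.1, 0.9, 6.4]
width: 0.0075
gripper_force: 39.9
```

```bash
python3 - <<'E'
from h import *
s=bot.observe(); print(s["t"],s["eef_pos"].round(4),np.degrees(s["tcp_rot"]).round(2),s["force"].round(1),s["width"])
t=bot.grab_frame("top"); w=bot.grab_frame("wrist")
a=np.zeros((600,800,3),np.uint8)
b=cv2.resize(t[165:255,165:345],None,fx=4.4,fy=4.4,interpolation=cv2.INTER_CUBIC); a[:396,:792]=b
a[396:,:272]=cv2.resize(w,(272,204)); cv2.imwrite("pics/m3.png",a[:,:,::-1])
cv2.imwrite("pics/w3.png",w[:,:,::-1])
E
```

```text
7.8333 [ 0.4508 -0.0682  0.0129] [-179.91    0.     -9.3 ] [-0.1  0.9  6.4] 0.007519139000763573
```

View pics/m3.png

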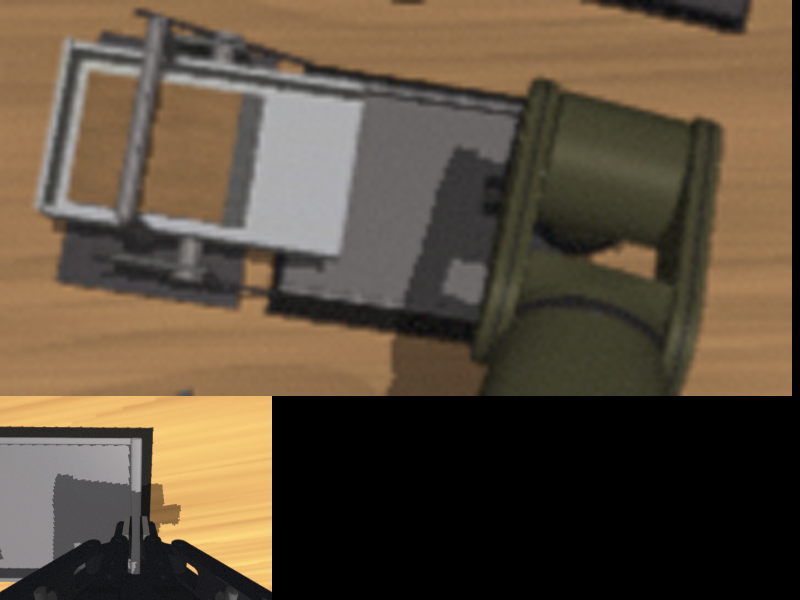

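The tray lies over the mat, its edges parallel to it and the mat's rim showing on the sides and end. I'll release, rise and measure.

Call:
jog_arm(
  steps="0 0 0 0;0 0 0 0;0 0 0 0;0 0 0 0;0 0 1 0;0 0 2 0;0 0 3 0;0 0 3 0",
  grip=5,
)

```text
t: 8.6
eef_pos: [0.4496, -0.0692, 0.1033]
tcp_rot: [-3.141, 0.003, -0.163]
force: [0.5, 0.0, 0.3]
width: 0.0498
gripper_force: 0.0
```

Call:
jog_arm(
  steps="0 0 3.5 0;0 0 3.5 0;0 0 3.5 0;0 0 3.5 0;0 0 3.5 0;-1 -2 3 0;-1 -2 3 0;-1 -2 0 0",
  grip=3.2,
)

```text
t: 9.27
eef_pos: [0.422, -0.1307, 0.3463]
tcp_rot: [3.139, -0.012, -0.162]
force: [0.5, -1.2, 0.7]
width: 0.0321
gripper_force: 0.0
```

```bash
python3 - <<'E'
from h import *
s=bot.observe(); print(s["t"],s["eef_pos"].round(4),np.degrees(s["tcp_rot"]).round(2),s["width"])
w=bot.grab_frame("wrist");t=bot.grab_frame("top")
a=np.zeros((600,800,3),np.uint8)
a[:396,:792]=cv2.resize(t[165:255,165:345],None,fx=4.4,fy=4.4,interpolation=cv2.INTER_CUBIC)
a[396:,:272]=cv2.resize(w,(272,204)); cv2.imwrite("pics/m4.png",a[:,:,::-1])
E
```

```text
9.2667 [ 0.422  -0.1307  0.3463] [179.82  -0.68  -9.26] 0.03207757939839726
```

View pics/m4.png

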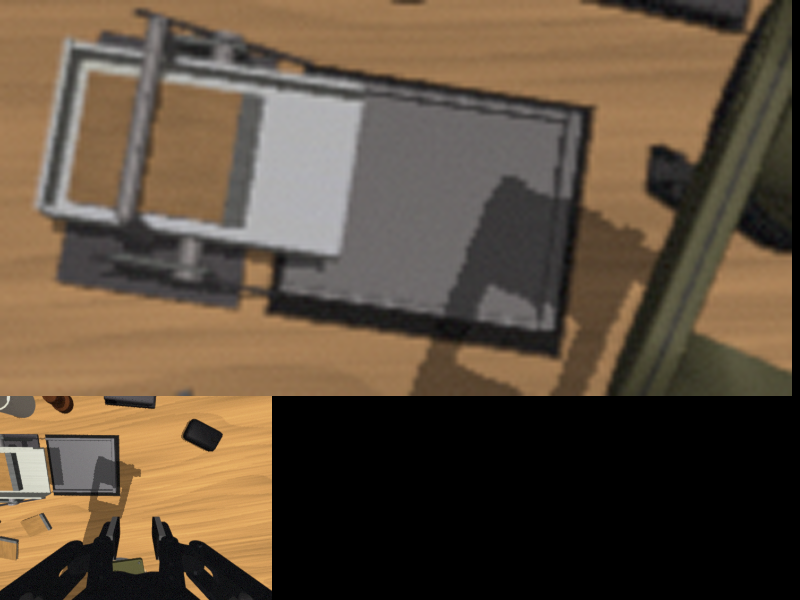

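```bash
python3 - <<'E'
from h import *
c=bot.calibration("top")
ET,EB,BR,BL=[onz(c,*cp(x,y),z)[:2] for x,y,z in[(583,111,.028),(555,330,.028),(560,355,.001),(268,313,.001)]]
a=np.radians(80.7);X=np.array([np.cos(a),np.sin(a)]);Y=np.array([-X[1],X[0]])
d=EB-ET;print("wall len",np.hypot(*d),"ang",np.degrees(np.arctan2(d[1],d[0]))-90, "centre",(ET+EB)/2+.1*X)
mc=(BR+.11*X-.095*Y+BL-.11*X-.095*Y)/2; print("mat",mc,"err in stand frame",[((ET+EB)/2+.1*X-mc)@v for v in(X,Y)])
print("stand",mc+.16*X,"bar",mc+.19*X)
E
```

```text
wall len 0.16197627136755569 ang 80.71662381258199 centre [0.46857848 0.02641897]
mat [0.46692311 0.02653665] err in stand frame [np.float64(0.00015137628902499496), np.float64(-0.0016526352867473589)]
stand [0.49277972 0.18443357] bar [0.49762783 0.21403924]
```

The parking error is under 2 mm, with the tray square to the stand. Next I go over the bar at (0.498, 0.214) and straddle it loosely.

Call:
jog_arm(
  steps="0.7 3.0 0 0;0.7 3.0 0 0;0.7 3.0 0 0;0.7 3.0 0 0;0.7 3.0 0 0;0.7 3.0 0 0;0.7 3.0 0 0;0.7 3.0 0 0",
  grip=3.8,
)

```text
t: 10.03
eef_pos: [0.476, 0.1127, 0.337]
tcp_rot: [-3.142, 0.002, -0.162]
force: [0.3, -0.6, -0.1]
width: 0.0378
gripper_force: 0.0
```

Call:
jog_arm(
  steps="0.7 3.0 0 0;0.7 3.0 0 0;0.6 3.0 0 0;0 1.5 0 0;0 0 -1 0;0 0 -1.5 0;0 0 0 0;0 0 0 0",
)

```text
t: 10.7
eef_pos: [0.4955, 0.2144, 0.3101]
tcp_rot: [3.139, 0.004, -0.164]
force: [0.4, 0.0, 0.1]
width: 0.0379
gripper_force: 0.0
```

```bash
python3 - <<'E'
from h import *
s=bot.observe(); print(s["t"],s["eef_pos"].round(4),np.degrees(s["tcp_rot"]).round(2),s["width"])
w=bot.grab_frame("wrist");t=bot.grab_frame("scene")
a=np.zeros((480,800,3),np.uint8)
a[:384,:384]=w[:,64:448]
a[:400,400:]=cv2.resize(t[120:240,230:350],(400,400),interpolation=cv2.INTER_CUBIC)
cv2.imwrite("pics/m5.png",a[:,:,::-1])
E
```

```text
10.7 [0.4955 0.2144 0.3101] [179.88   0.22  -9.39] 0.037936157851439015
```

View pics/m5.png

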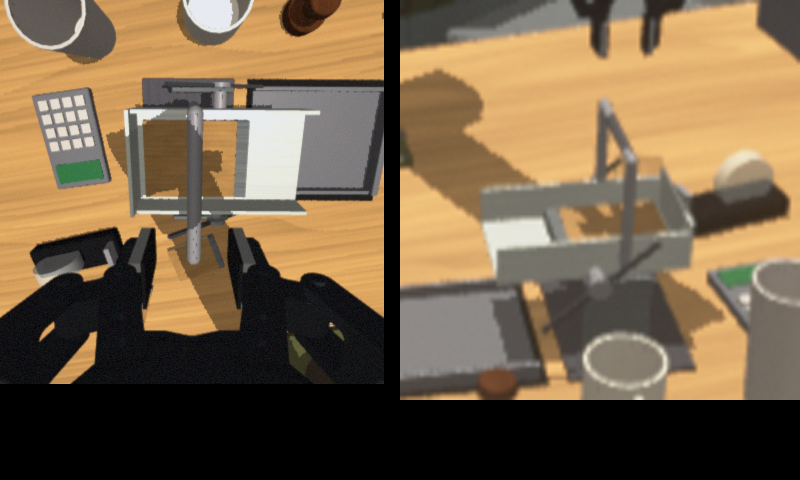

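The wrist view shows the bar at column 195, midway between the fingers (155 to 230), with its middle near row 190 where the TCP projects. I'll descend around it and narrow the gap.

Call:
jog_arm(
  steps="0 0 -1.5 0;0 0 -1.5 0;0 0 -1.5 0;0 0 -1.5 0;0 0 -1.5 0;0 0 -1.5 0;0 0 -1.2 0;0 0 -0.3 0",
)

```text
t: 11.47
eef_pos: [0.4959, 0.2146, 0.2057]
tcp_rot: [3.14, 0.003, -0.164]
force: [-1.0, -0.5, -0.5]
width: 0.0382
gripper_force: 0.0
```

Call:
jog_arm(
  steps="0 0 0 0;0 0 0 0;0 0 0 0;0 0 0 0;0 0 0 0;0 0 0 0;0 0 0 0;0 0 0 0",
  grip=2.2,
  grip_force=20,
)

```text
t: 12.13
eef_pos: [0.4967, 0.2155, 0.2079]
tcp_rot: [-3.141, -0.0, -0.163]
force: [-0.8, 0.3, 1.3]
width: 0.0218
gripper_force: 0.0
```

Call:
jog_arm(
  steps="-0.1 -0.8 0 0;-0.1 -0.8 0 0;-0.2 -0.8 0 0;-0.1 -0.8 0 0;-0.1 -0.8 0 0;-0.2 -0.8 0 0;-0.1 -0.8 -0.2 0;-0.1 -0.8 -0.2 0",
)

```text
t: 12.8
eef_pos: [0.4867, 0.1508, 0.204]
tcp_rot: [-3.141, -0.001, -0.163]
force: [1.4, 4.3, 2.1]
width: 0.022
gripper_force: 1.9
```

Call:
jog_arm(
  steps="-0.1 -0.8 -0.2 0;-0.2 -0.8 -0.2 0;-0.1 -0.8 -0.2 0;-0.1 -0.8 -0.1 0;0 0 0 0;0 0 0 0;0 0 0 0;0 0 0 0",
)

```text
t: 13.47
eef_pos: [0.4818, 0.1193, 0.1969]
tcp_rot: [3.141, -0.0, -0.163]
force: [-0.1, -0.7, -0.5]
width: 0.0222
gripper_force: 0.0
```

```bash
python3 - <<'E'
from h import *
s=bot.observe(); p=s["eef_pos"]; print(s["t"],p.round(4),np.degrees(s["tcp_rot"]).round(2),s["width"],s["force"].round(1))
x=(p[0]-.4928)*.1616+(p[1]-.1844)*.987+.011-.006
print("bar x",x,"theta",np.arccos(x/.1334)-np.arctan2(130,30))
t=bot.grab_frame("scene")
a=cv2.resize(t[130:240,180:340],(800,550),interpolation=cv2.INTER_CUBIC)
cv2.imwrite("pics/m6.png",a[:,:,::-1])
E
```

```text
13.4667 [0.4818 0.1193 0.1969] [ 1.7997e+02 -1.0000e-02 -9.3200e+00] 0.022249350933264675 [-0.1 -0.7 -0.5]
bar x -0.060995056997723666 theta 0.7016817508220745
```

View pics/m6.png

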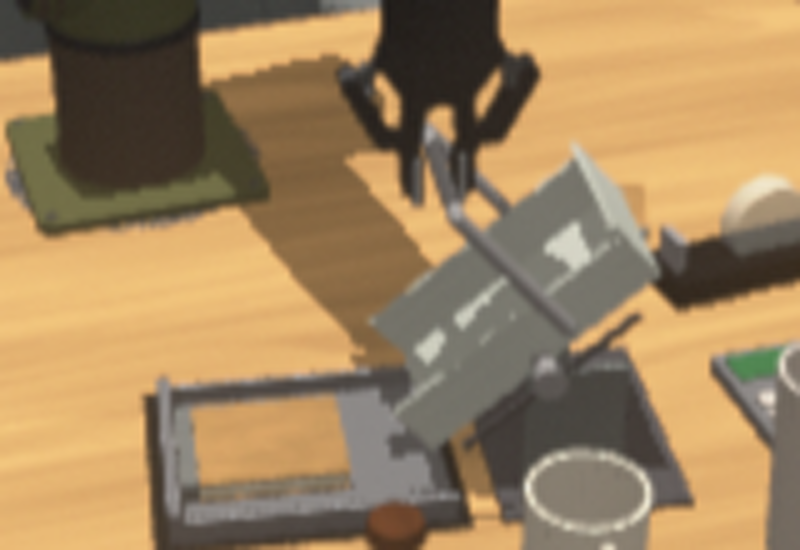

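The tray's side walls are parallel to the 40° strip, θ ≈ 0.70, and the book lies in the catch tray. I'll hold, then push back.

Call:
jog_arm(
  steps="0 0 0 0;0 0 0 0;0 0 0 0;0 0 0 0;0 0 0 0;0 0 0 0;0 0 0 0;0 0 0 0",
)

```text
t: 14.18
eef_pos: [0.4817, 0.1195, 0.1967]
tcp_rot: [3.142, 0.0, -0.163]
force: [0.2, 0.4, -0.2]
width: 0.022
gripper_force: 0.0
```

Call:
jog_arm(
  steps="0.1 0.8 0.2 0;0.1 0.8 0.2 0;0.2 0.8 0.2 0;0.1 0.8 0.2 0;0.1 0.8 0.2 0;0.2 0.8 0.1 0;0.1 0.8 0 0;0.1 0.8 0 0",
)

```text
t: 14.85
eef_pos: [0.4919, 0.1844, 0.2078]
tcp_rot: [-3.141, -0.0, -0.163]
force: [-0.0, -3.8, 1.8]
width: 0.0221
gripper_force: 1.6
```

Call:
jog_arm(
  steps="0.1 0.8 0 0;0.2 0.8 0 0;0.1 0.7 0 0;0.1 0.5 0 0;0 0.4 0 0;0.1 0.3 0 0;0 0.1 0 0;0 0 0 0",
)

```text
t: 15.52
eef_pos: [0.4965, 0.2173, 0.2067]
tcp_rot: [3.135, 0.003, -0.163]
force: [-3.5, -11.1, 0.9]
width: 0.022
gripper_force: 5.5
```

Call:
jog_arm(
  steps="0 0.2 0 0;0.1 0.2 0 0;0 0.1 0 0;0 0 0 0;0 0 0 0;0 0 0 0;0 0 0 0;0 0 0 0",
)

```text
t: 16.18
eef_pos: [0.4965, 0.2172, 0.2066]
tcp_rot: [3.124, 0.005, -0.165]
force: [-8.9, -26.9, 4.8]
width: 0.022
gripper_force: 14.2
```

The TCP stopped while the force rose to 27 N, so the tray is on its stop. I'll back off, lift clear and check.

Call:
jog_arm(
  steps="-0.1 -0.3 0 0;-0.1 -0.4 0 0;0 -0.2 0 0;0 0 0 0;0 0 0 0;0 0 0 0;0 0 0 0;0 0 0 0",
  grip=3.2,
)

```text
t: 16.85
eef_pos: [0.4967, 0.2158, 0.2078]
tcp_rot: [-3.141, -0.0, -0.162]
force: [-0.6, -0.1, -0.0]
width: 0.0317
gripper_force: 0.0
```

Call:
jog_arm(
  steps="0 0 1 0;0 0 2 0;0 0 3 0;0 0 3 0;0 0 3 0;-2 -2 2 0;-3 -2 0 0;-3 -2 0 0",
)

```text
t: 17.52
eef_pos: [0.4166, 0.1552, 0.3507]
tcp_rot: [-3.14, -0.004, -0.162]
force: [-0.5, -0.8, 0.6]
width: 0.0319
gripper_force: 0.0
```

Call:
jog_arm(
  steps="-1 -3.5 0 0;-1 -3.5 0 0;-1 -3.5 0 0;0 -3.5 0 0;0 -3.5 0 0;0 -3.5 0 0;0 -3.5 0 0;0 -3.5 0 0",
)

```text
t: 18.18
eef_pos: [0.3862, -0.1261, 0.349]
tcp_rot: [3.141, -0.002, -0.163]
force: [1.0, 0.3, 0.4]
width: 0.0321
gripper_force: 0.0
```

```bash
python3 - <<'E'
from h import *
s=bot.observe(); print(s["t"],s["eef_pos"].round(4),s["force"].round(1))
t=bot.grab_frame("top");t2=bot.grab_frame("scene")
cv2.imwrite("pics/top9.png",t[:,:,::-1])
a=np.zeros((596,800,3),np.uint8)
a[:396,:792]=cv2.resize(t[165:255,165:345],None,fx=4.4,fy=4.4,interpolation=cv2.INTER_CUBIC)
a[396:,:400]=cv2.resize(t2[160:240,180:340],(400,200)); cv2.imwrite("pics/m7.png",a[:,:,::-1])
E
```

```text
18.1833 [ 0.3862 -0.1261  0.349 ] [1.  0.3 0.4]
```

View pics/m7.png

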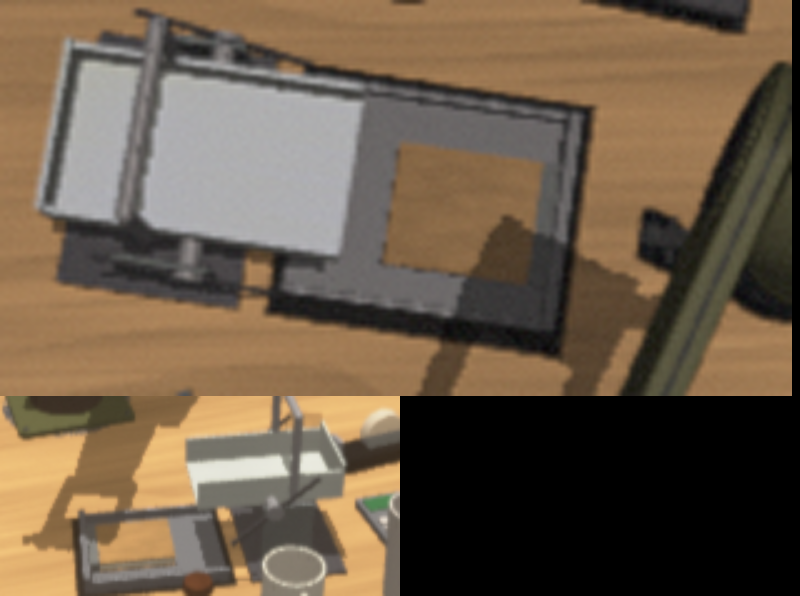

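The tray is level: the bar is at the same pixels as at the start, (156,16) to (125,222). The book lies flat against the closed end, centred at about (465,212), and the catch tray hasn't moved. Handing in.

```bash
python3 - <<'E'
from h import *
print(bot.hand_in())
E
```

```text
the job is handed in; nothing more can be done
None
```

I've handed the job in at about 18 s; no verdict came back, but the last pictures show the catch tray parked (within 2 mm and square when measured before tipping), the tipping tray level after its hold at about 0.70 rad, and the book flat inside the catch tray.

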